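Set the rack guide and close the analyser's sample drawer

TASK

Get the analyser's open sample drawer ready for its run: slide the loose rack guide across until its pointer is on the engraved mark, then swing the guide's clamp lever round to its stop to tighten it, with the pointer still on the mark. Then push the drawer gently (no slamming) past its detent until it is fully home; the pointer must stay on the mark and the clamp tight. Leave the other things on the bench where they are.

Things in the scene. Friction and masses are not known exactly. Their poses are not given: they have to be found in the camera images.
- analyser: White bench analyser, 340 wide, 340 deep, 310 high, fixed to the bench. Origin: centre of its underside. Its -x axis points out of its front (the side with the drawer and sloping screen), its y axis runs along the front. The drawer opening is under an overhanging hood. Its position and yaw vary.
- hood_lip (a point): Middle of the hood's lower front edge, 195 above the bench, 30 in front of the closed drawer's face; the lip runs 170 to either side, 65 high and upright, with the screen sloping back above. A tool pointing straight down meets the hood before the drawer is home: finish the push with the tool tilted 35 to 45 degrees, fingers inwards and down.
- drawer (a joint): How far the sample drawer is open, m: 0 is fully home, 0.25 the most. It starts about 0.20 to 0.235 open. It slides straight along the analyser's x axis (opens to -x) with about 1.5 N drag; a sprung roller detent resists from about 15 mm to 6 mm before home (in all about 10 N of push), then draws it in. At home it meets a rigid stop.
- drawer_face (a point): Centre of the drawer's flat white front panel, on its outer face, 50 above the bench. The panel is 284 wide, stands from 14 to 85 above the bench, 14 thick. Axes: x inwards (the closing direction), y along the panel (the analyser's y), z up. It moves with the drawer.
- mark (a point): The engraved mark: a dark 3 mm wide line across the top edge of the drawer's front panel and 22 mm down its outer face, 60 mm to the +y side of the panel's centre. The point is on the line, on top of the panel, 7 mm behind the outer face. Axes as for drawer_face.
- guide (a joint): Where the rack guide stands along its slotted rails in the drawer, m: it grows towards +y of drawer_face; range 0 to 0.112, on the mark at 0.100; starts between 0 and 0.05. Drag about 6 N at all times, clamp loose or tight, so it can be shoved off the mark again.
- fence_top (a point): Middle of the top edge of the guide's upright aluminium fence, 102 above the bench, 75 behind the drawer's outer face. Fence: 105 long (25 to 130 behind the outer face), 10 thick (along y), 49 tall; its foot (top 53 above the bench) reaches 85 to the -y side. Both sides are free near its top; on the +y side a fixed vial rack, at most 71 high, starts 27 mm past the mark.
- pointer (a point): Point of the guide: middle of its pointer, a 5 mm wide bar that reaches forward from the fence over the top edge of the drawer's front panel. It lies in the fence's mid plane (same y as fence_top), 7 mm behind the outer face, 87.5 above the bench. On the mark: the same y in the drawer's frame as point mark.
- clamp (a joint): Clamp lever angle, rad: 0 is loose (lever points along x of drawer_face, inwards), 1.57 is tight at its stop (lever points to -y of drawer_face, away from the fence). It swings clockwise seen from above, about a vertical axis, stays where left, drag about 0.06 N m. Starts between 0 and 0.25.
- clamp_pivot (a point): Pivot of the clamp lever, 60 to the -y side of the fence's mid plane, 43 behind the drawer's outer face; the point is 93 above the bench, level with the lever bar's top. Rides on the guide. Its x axis points along the lever.
- clamp_tip (a point): Top of the upright knob at the lever's end, 69 mm from the pivot, 107 above the bench. The lever is black, a bar 14 wide and 14 tall (79 to 93 above the bench); the knob is 16 across.
- vial_rack: Bystander: loose steel rack with capped vials, 160 x 75, 62 high, on the bench. Origin: centre of underside.
- reagent: Bystander: loose amber jar, 68 across, 110 high. Origin: centre of underside.
- specimen: Bystander: loose clear specimen jar, 60 across, 70 high. Origin: centre of underside.

How it is judged:
By the outcome, as a careful person would: the job done as asked, in the order asked, and still so for the second after the job is handed in, with the robot touching nothing.
It also fails if it takes over 61 s, if anything falls off the work surface, if the arm or the gripper's body presses on something with over 40 N, if the wrist force passes 120 N, or if a joint passes its speed limit or range.

ROBOT

A 6-joint arm with a two-finger parallel gripper is mounted at the origin on the work surface. World frame = base frame: x ahead of the robot, y to its left, z up, the work surface at z = 0. Lengths are in m, angles in degrees, forces in N, time in s.
With the tool pointing down it reaches from about 0.3 to 0.75 m from the base axis. Payload 8.5 kg.
Tool frame: the origin (TCP) lies between the finger pads, 19 mm behind the fingertips; this is the grasp point; z points along the fingers, y is the line along which they close (so a half turn about z gives the same grasp; the last joint's range is limited). The gripper opens to 85 mm and grips with 20 to 120 N. Pads are 22 mm wide; open, the fingers measure 114 mm over their backs; the gripper's body (76 mm by 85 mm) begins 54 mm behind the grasp point. The pads swing forward as they close: fully open they stand 13 mm farther back than shut.
Start: joints at [64.727, 21.807, 74.336, -0, 83.858, -12.336], TCP at [0.123, 0.536, 0.25] pointing down, gripper open.
Joint ranges: [-178.18, 178.18], [-50.72, 133.34], [12.68, 142.11], [-81.47, 261.47], [9.98, 163.14], [-165.26, 165.26]. Speed limits (degrees/s): [136.94, 136.94, 180, 180, 180, 180].

INTERFACE

Orientations are given as a 3x3 rotation matrix whose columns are the frame's x, y, z axes.
In Python, from rig import env gives the robot as it stands.
- The arm moves only by the tool move_arm, never from a script. Its argument "plan" is a list of rows, each a list of 7 numbers: the turn, a rotation vector about the tool's x, y, z in degrees, then the shift along the tool's x, y, z in cm, then the gripper command: -1 is shut, 1 is fully open, values between are in proportion. In form: [[ax, ay, az, tx, ty, tz, jaw], ...]. A call has 1 to 5 rows; each row is the pose to reach, as a shift and turn from the pose commanded when the call began, along the tool's axes at that moment; what a row does not reach only later rows make up. A row lasts 1/10 s, in which the tool goes at most 50 mm and 8.59 degrees, less where a joint would pass 70% of its speed; a pose out of reach is approached as far as the arm can. A call with a gripper value outside its range is refused whole. The fingers move at their own pace and stop on an object; "squeeze" is the grip in N (left out, the last holds). Time passes only in rows, so rows that repeat a pose let the fingers close. It gives the time, the measured TCP pose, the force, the opening and the grip force at its end, in the units of the state.
- env.observe(): the state, without advancing time (a new reading comes with each control period).
- env.get_image(name): name is "scene" or "top" or "wrist"; returns a dict with "color" (400x640x3 uint8, red, green, blue), "fov_y" (degrees; the focal length in pixels is half the picture's height over the tangent of half this angle, whatever the lens; pixels are square), "cx", "cy" (the principal point, pixels), "distortion" ([k1, k2, p1, p2, k3] as OpenCV has them; the pictures are not rectified), "R" (3x3) and "t" (3): a world point X has camera coordinates R X + t. Camera axes: x right, y down, z forward; pixel columns grow to the right and rows downward; lengths in m; the calibration is good to about 2 mm. A picture is of the moment at which its call begins. There is no depth.
- env.close_job(): hands the job in; it is judged then, once.
Trained networks look in a picture, given as the dict that the camera call returned (one of the last four; its "shot" number tells which), for a name from the list of things; names that differ only in an ending like _2 or _b are one class to them, and where a whole thing is asked for, a point or a joint stands for the part that bears it (a point fixed in the world has none). Each returns a list of dicts, best first, with "conf" (0 to 1); they miss things now and then, are a little off and sometimes report something else, mostly with a low value. They report only what shows in the picture. A call takes as long as a camera call.
- env.outline_of(target, picture): "mask" (400x640 bool, what is visible of it) and "bbox" ([centre column, centre row, width, height] in pixels, round what is visible of it).
- env.tip_of(target, picture): "pixel" ([column, row] in pixels: a listed point, or the origin of a listed thing).
The state is a dict: "time_s": time; "q": joint angles; "qvel": joint speeds; "joint_efforts": joint torques, N m; "position": TCP position; "tool_rot": TCP orientation; "ft_force": force on the tool from outside, world axes, zero at the start; "wrist_torque": the same for the moment, N m; "grip_width": finger opening in m; "gripper_force": force on a finger pad.
Only numpy, scipy, OpenCV 4.12 (cv2) and the standard library are available. Lean on these libraries where they do the work, as an engineer would, in place of code of your own. Each camera call takes 0.05 s, during which the arm holds its last target. There are 200 camera calls.

## Working session

There is one attempt and no reset: what is moved stays moved. The work goes in short steps, Python scripts to look and compute and a tool call to move; the robot and the scene stay as the last step left them, time stands still between calls to the robot, and variables do not carry over. Pictures are saved under pics/ and viewed, at most 10 in all, crops included, and the job is handed in when it is done.

Besides the shell and the picture viewer there is one more tool, called after ">>>" as name(argument=value, ...) on one line, values as JSON. move_arm: Moves the arm, as the interface text tells. Its arguments: {"type":"object","properties":{"plan":{"type":"array"},"squeeze":{"type":"number"}},"required":["plan"]}

```bash
mkdir -p pics; cat > h.py <<'E'
import numpy as np, cv2
from rig import env
def K(p):
    f=200/np.tan(np.radians(p["fov_y"])/2); return np.array([[f,0,p["cx"]],[0,f,p["cy"]],[0,0,1.]])
def ray(p,uv):
    n=cv2.undistortPoints(np.array([[uv]],float),K(p),np.array(p["distortion"],float))[0,0]
    R=np.array(p["R"]);t=np.array(p["t"]); return -R.T@t, R.T@np.array([n[0],n[1],1.])
def atz(p,uv,z):
    o,d=ray(p,uv); return o+d*(z-o[2])/d[2]
def proj(p,X):
    R=np.array(p["R"]);t=np.array(p["t"])
    return cv2.projectPoints(np.array(X,float).reshape(-1,1,3),cv2.Rodrigues(R)[0],t,K(p),np.array(p["distortion"],float))[0][:,0]
def tri(rs):
    A=0;b=0
    for o,d in rs:
        d=d/np.linalg.norm(d);M=np.eye(3)-np.outer(d,d);A=A+M;b=b+M@o
    return np.linalg.solve(A,b)
Z=dict(hood_lip=.195,drawer_face=.05,mark=.085,fence_top=.102,pointer=.0875,clamp_pivot=.093,clamp_tip=.107)
def save(p,n): cv2.imwrite("pics/"+n+".png",p["color"][:,:,::-1])
E
python3 - <<'E'
from h import *
np.set_printoptions(precision=4,suppress=True)
P={n:env.get_image(n) for n in("scene","top","wrist")}
for n,p in P.items():
    save(p,n+"0"); print(n,-np.array(p["R"]).T@np.array(p["t"]))
    for k in list(Z)+["analyser","vial_rack","reagent","specimen"]:
        r=env.tip_of(k,p)
        if r: print(n,k,round(r[0]["conf"],2),np.array(r[0]["pixel"]),atz(p,r[0]["pixel"],Z.get(k,0)))
c=np.vstack([P["scene"]["color"],P["top"]["color"]])
cv2.imwrite("pics/a.png",cv2.resize(c[:,:,::-1],(480,600),interpolation=cv2.INTER_AREA))
print(env.observe()["tool_rot"],env.observe()["time_s"])
E
```

```text
scene [ 0.782  -0.2156  1.0787]
scene hood_lip 0.68 [256.1 273.1] [ 0.6143 -0.1808  0.195 ]
scene drawer_face 0.88 [276.6 207.9] [ 0.534  -0.0233  0.05  ]
scene mark 0.98 [298.9 207.2] [0.5837 0.0007 0.085 ]
scene fence_top 0.96 [254.6 232.3] [ 0.5396 -0.1065  0.102 ]
scene pointer 0.7 [260.2 204.2] [ 0.5067 -0.0446  0.0875]
scene clamp_pivot 0.79 [230.  220.2] [ 0.4745 -0.1148  0.093 ]
scene clamp_tip 0.53 [218.7 244.2] [ 0.4919 -0.1736  0.107 ]
scene vial_rack 0.56 [346.4  90.2] [0.4814 0.3632 0.    ]
scene reagent 0.9 [379.9 133.9] [0.6259 0.3043 0.    ]
scene specimen 0.92 [412.4 169.4] [0.7478 0.2671 0.    ]
top [0.5133 0.0411 1.6024]
top hood_lip 0.81 [387.4 188.4] [ 0.607  -0.1814  0.195 ]
top drawer_face 0.79 [334.6 216.9] [ 0.5327 -0.0423  0.05  ]
top mark 0.73 [332.5 217.9] [ 0.5295 -0.0342  0.085 ]
top fence_top 0.83 [355.2 213.7] [ 0.5405 -0.0998  0.102 ]
top pointer 0.66 [337.4 227. ] [ 0.5025 -0.048   0.0875]
top clamp_pivot 0.57 [385.5 189. ] [ 0.6121 -0.1918  0.093 ]
top clamp_tip 0.6 [380.1 229.8] [ 0.4924 -0.1712  0.107 ]
top vial_rack 0.63 [205.3 236.4] [0.478  0.3586 0.    ]
top reagent 0.61 [223.5 185.6] [0.6358 0.3004 0.    ]
top specimen 0.77 [233.1 152.1] [0.7407 0.2699 0.    ]
wrist [0.0461 0.5538 0.3728]
[[-0.9746  0.2238 -0.    ]
 [ 0.2238  0.9746 -0.    ]
 [ 0.     -0.     -1.    ]] 1.8
```

View pics/top0.png

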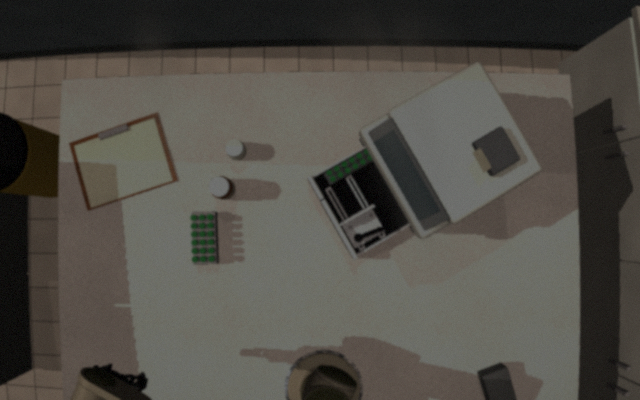

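View pics/scene0.png

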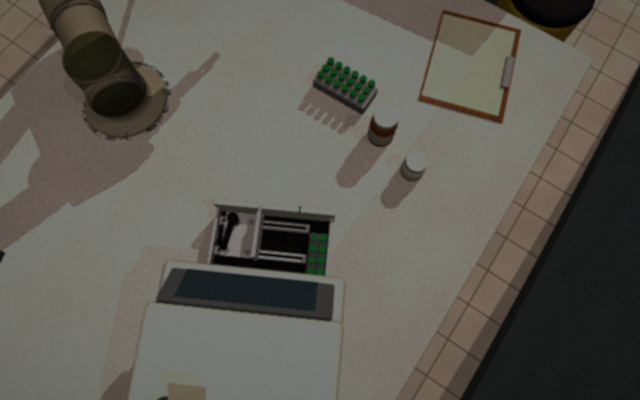

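The top view has the drawer front running from (310,178) to (357,257), facing the lower left. The scene view has the fence at about (258,232), the lever knob near (222,244) and the mark at (299,208). The bystanders are well clear. I'll fit the full model next.

```bash
cat >> h.py <<'E'
from scipy.optimize import least_squares
def model(v):
    x,y,ps,d,g,c=v; X=np.array([np.cos(ps),np.sin(ps),0]);Y=np.array([-X[1],X[0],0])
    f=lambda a,b,z: np.array([x,y,0])+a*X+b*Y+np.array([0,0,z])
    return dict(drawer_face=f(0,0,.05),mark=f(.007,.06,.085),pointer=f(.007,g-.04,.0875),fence_top=f(.075,g-.04,.102),
      clamp_pivot=f(.043,g-.1,.093),clamp_tip=f(.043+.069*np.cos(c),g-.1-.069*np.sin(c),.107),hood_lip=f(d-.03,0,.195)),f
def fit(obs,v0,sc=None):
    def r(v):
        m,_=model(v); e=[w*(proj(p,m[k])[0]-uv) for p,k,uv,w in obs]
        return np.concatenate(e+[[(v[5]-v0[5])*.5]])
    return least_squares(r,v0,loss="soft_l1",f_scale=2.)
def see(p,keys=None,w=1.,cmin=.5):
    o=[]
    for k in keys or Z:
        r=env.tip_of(k,p)
        if r and r[0]["conf"]>cmin:o.append((p,k,np.array(r[0]["pixel"],float),w))
    return o
def goal(f,ps,a,b,z,twist=0,tilt=0,s=None):
    """rotvec deg, shift cm in tool axes from present commanded (measured) pose to drawer-frame point; tool x=-X turned"""
    from scipy.spatial.transform import Rotation as Ro
    X=np.array([np.cos(ps),np.sin(ps),0]);Y=np.array([-X[1],X[0],0])
    B=np.column_stack([-X,Y,[0,0,-1.]])
    T=B@Ro.from_euler("ZY",[twist,-tilt],degrees=True).as_matrix()
    s=s or env.observe();R0=np.array(s["tool_rot"])
    return np.round(Ro.from_matrix(R0.T@T).as_rotvec(degrees=True),2),np.round(100*R0.T@(f(a,b,z)-np.array(s["position"])),2)
E
python3 - <<'E'
from h import *
np.set_printoptions(precision=4,suppress=True)
o=see(env.get_image("scene"))
s=fit(o,[.534,-.03,-1.04,.21,.02,.1]); print(s.x)
m,f=model(s.x)
for p,k,uv,w in o: print(k,uv,proj(p,m[k])[0]-uv)
print(m)
for z in (.3,.2): print(goal(f,s.x[2],.04,s.x[4]-.04,z))
np.save("v.npy",s.x)
E
```

```text
[ 0.5312 -0.0271 -1.0572  0.2035  0.006   0.1169]
hood_lip [258.1 272.7] [-0.3632 -0.0458]
drawer_face [275.8 207.9] [-1.1084  0.6398]
mark [296.9 211.3] [ 2.0195 -1.7979]
fence_top [254.3 233.9] [-0.8193 -0.9297]
pointer [257.8 202.8] [0.4135 2.8254]
clamp_pivot [229.3 218.1] [ 0.388  -0.3211]
clamp_tip [220.4 245.5] [-0.0718  0.3417]
{'drawer_face': array([ 0.5312, -0.0271,  0.05  ]), 'mark': array([ 0.5869, -0.0037,  0.085 ]), 'pointer': array([ 0.505 , -0.0499,  0.0875]), 'fence_top': array([ 0.5384, -0.1092,  0.102 ]), 'clamp_pivot': array([ 0.4704, -0.1108,  0.093 ]), 'clamp_tip': array([ 0.4971, -0.1744,  0.107 ]), 'hood_lip': array([ 0.6164, -0.1783,  0.195 ])}
(array([ 0.  , -0.  , 47.64]), array([-52.56, -51.  ,  -5.  ]))
(array([ 0.  , -0.  , 47.64]), array([-52.56, -51.  ,   5.  ]))
```

>>> move_arm(plan=[[0,0,0,-3.5,-3.4,-0.4,0.2],[0,0,0,-7,-6.8,-0.7,0.2],[0,0,0,-10.5,-10.2,-1,0.2],[0,0,0,-14,-13.6,-1.4,0.2],[0,0,0,-17.5,-17,-1.7,0.2]])

```text
time_s: 2.7
position: [0.2562, 0.3295, 0.2674]
tool_rot: [[-0.975, 0.223, 0.001], [0.223, 0.975, 0.0], [-0.001, 0.001, -1.0]]
ft_force: [0.9, -0.5, -0.1]
grip_width: 0.0512
gripper_force: 0.0
```

>>> move_arm(plan=[[0,0,0,-3.5,-3.4,-0.4,0.2],[0,0,0,-7,-6.8,-0.7,0.2],[0,0,0,-10.5,-10.2,-1,0.2],[0,0,0,-14,-13.6,-1.4,0.2],[0,0,0,-17.5,-17,-1.7,0.2]])

```text
time_s: 3.2
position: [0.3888, 0.1244, 0.2845]
tool_rot: [[-0.975, 0.224, 0.001], [0.224, 0.975, 0.0], [-0.001, 0.0, -1.0]]
ft_force: [0.1, 0.9, 0.3]
grip_width: 0.0512
gripper_force: 0.0
```

>>> move_arm(plan=[[0,0,8.5,-3.5,-3.4,-0.4,0.2],[0,0,17,-7,-6.8,-0.7,0.2],[0,0,25,-10.5,-10.2,-1,0.2],[0,0,33,-14,-13.6,-1.4,0.2],[0,0,41,-17.5,-17,-1.7,0.2]])

```text
time_s: 3.7
position: [0.5214, -0.0806, 0.3013]
tool_rot: [[-0.584, 0.812, 0.001], [0.812, 0.584, -0.0], [-0.0, 0.0, -1.0]]
ft_force: [0.4, 1.3, 1.0]
grip_width: 0.0515
gripper_force: 0.0
```

```bash
python3 - <<'E'
from h import *
np.set_printoptions(precision=4,suppress=True)
v=np.load("v.npy")
p=env.get_image("wrist");save(p,"w1");q=env.get_image("scene")
ow=see(p,w=1.,cmin=.4); o=ow+see(q)
s=fit(o,v); print(s.x, env.observe()["position"],env.observe()["time_s"],env.observe()["grip_width"])
m,f=model(s.x)
for p_,k,uv,w in o: print(k,uv,proj(p_,m[k])[0]-uv)
print(goal(f,s.x[2],.06,s.x[4]-.04,.15),goal(f,s.x[2],.06,s.x[4]-.04,.095))
np.save("v.npy",s.x)
E
```

```text
[ 0.5323 -0.0232 -1.0748  0.2056  0.0071  0.1161] [ 0.5206 -0.0784  0.3011] 4.5 0.051167975347722855
hood_lip [339.4 329.8] [1.2892 0.5997]
drawer_face [611.9  46.4] [-257.8624   84.2459]
mark [409.6 145.2] [-1.7621  1.5782]
fence_top [322.5 199.2] [-2.3318 -1.8784]
pointer [328.  135.4] [-0.1781  1.2532]
clamp_pivot [271.7 161.3] [-0.0997  0.8205]
clamp_tip [257.7 224.3] [ 0.7023 -3.2197]
hood_lip [255.6 272.6] [ 2.0905 -0.4087]
drawer_face [276.4 208.7] [-0.358  -1.2321]
mark [297.  210.3] [ 3.1976 -1.474 ]
pointer [257.6 203.8] [2.4606 0.512 ]
clamp_pivot [229.3 219.4] [ 2.0776 -3.4366]
clamp_tip [221.7 248.1] [-0.1243 -4.279 ]
(array([0.01, 0.01, 7.67]), array([-1.73,  0.13, 15.11])) (array([0.01, 0.01, 7.67]), array([-1.72,  0.13, 20.61]))
```

View pics/w1.png

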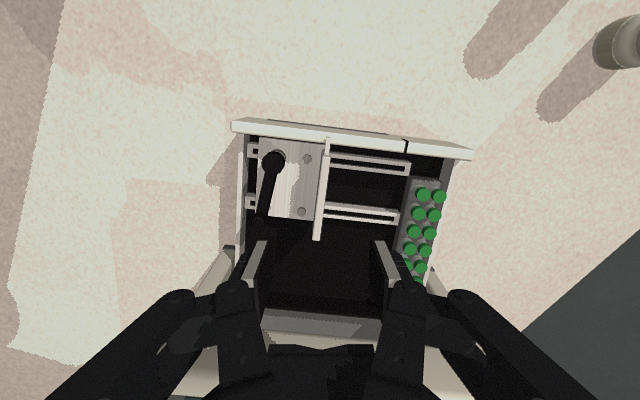

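The wrist view shows the fence from (328,145) to (317,240), the mark at (405,145), and the lever from (272,160) to (262,222). All of these agree with the fit. I'll descend astride the fence.

>>> move_arm(plan=[[0,0,4,-1,0.1,4,0.2],[0,0,7.7,-1.7,0.1,8,0.2],[0,0,7.7,-1.7,0.1,12,0.2],[0,0,7.7,-1.7,0.1,16,0.2],[0,0,7.7,-1.7,0.1,16,0.2]])

```text
time_s: 5.0
position: [0.5293, -0.0909, 0.1369]
tool_rot: [[-0.475, 0.88, -0.009], [0.88, 0.475, 0.004], [0.007, -0.006, -1.0]]
ft_force: [-0.3, -0.8, -0.4]
grip_width: 0.0513
gripper_force: 0.0
```

```bash
python3 - <<'E'
from h import *
np.set_printoptions(precision=4,suppress=True)
v=np.load("v.npy")
p=env.get_image("wrist");save(p,"w2")
o=see(p,w=1.,cmin=.4)
m,f=model(v)
for p_,k,uv,w in o: print(k,uv,proj(p_,m[k])[0]-uv)
s=env.observe();print(s["position"],s["ft_force"],goal(f,v[2],.06,v[4]-.04,.094))
E
```

```text
drawer_face [367.9 134.8] [ 2.2422 -4.2587]
mark [475.1 148.3] [4.7482 0.0269]
pointer [323.1 150.7] [ 0.1089 -1.7497]
clamp_pivot [223.9 214.1] [ 0.5084 -4.5737]
clamp_tip [225.3 211.9] [ -9.7078 106.7937]
[ 0.5319 -0.0919  0.1424] [-0.1227 -0.4925 -0.4204] (array([ 0.09,  0.11, -0.05]), array([0.04, 0.  , 4.84]))
```

View pics/w2.png

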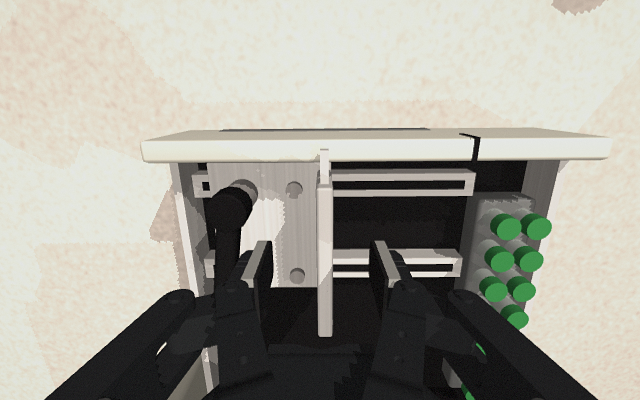

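The wrist view has the fence centred between the pads at column 323. The lever, at about column 228, is close to the left finger, so I'll narrow the jaws before going down.

>>> move_arm(plan=[[0,0,0,0,0,0.5,-0.2],[0,0,0,0,0,2.5,-0.2],[0,0,0,0,0,4.8,-0.3],[0,0,0,0,0,4.8,-1],[0,0,0,0,0,4.8,-1]], squeeze=25)

```text
time_s: 5.9
position: [0.531, -0.0914, 0.0923]
tool_rot: [[-0.475, 0.88, -0.002], [0.88, 0.475, 0.001], [0.002, -0.001, -1.0]]
ft_force: [2.0, 0.2, -15.9]
grip_width: 0.0095
gripper_force: 28.5
```

>>> move_arm(plan=[[0,0,0,0,0,0,-1],[0,0,0,0,0,0,-1],[0,0,0,0,0,0,-1]])

```text
time_s: 6.2
position: [0.531, -0.0914, 0.0923]
tool_rot: [[-0.475, 0.88, -0.002], [0.88, 0.475, 0.001], [0.002, -0.001, -1.0]]
ft_force: [2.4, 0.8, -23.2]
grip_width: 0.0095
gripper_force: 27.5
```

```bash
python3 - <<'E'
from h import *
np.set_printoptions(precision=4,suppress=True)
v=np.load("v.npy")
p=env.get_image("wrist");save(p,"w3")
o=see(p,w=1.,cmin=.4)
m,f=model(v)
for p_,k,uv,w in o: print(k,uv,proj(p_,m[k])[0]-uv)
s=env.observe();print(s["position"],s["ft_force"],goal(f,v[2],.06,.06,.094))
E
```

```text
drawer_face [380. 139.] [ 0.0866 -3.1693]
mark [523.7 160.4] [3.9928 0.6265]
fence_top [323.5 316.6] [-2.8794 -4.3111]
pointer [320.2 162.8] [ 0.4183 -0.6092]
clamp_pivot [191.3 243.7] [-0.6352 -2.2792]
[ 0.531  -0.0914  0.0924] [  2.0593   0.6926 -25.6337] (array([-0.06, -0.09, -0.05]), array([-0.05,  9.36, -0.17]))
```

>>> move_arm(plan=[[0,0,0,0,1,0,-1],[0,0,0,0,3,0,-1],[0,0,0,0,5.5,0,-1],[0,0,0,0,7.5,0,-1],[0,0,0,0,8.6,0,-1]])

```text
time_s: 7.1
position: [0.6063, -0.0504, 0.0923]
tool_rot: [[-0.476, 0.88, -0.005], [0.88, 0.476, -0.0], [0.002, -0.004, -1.0]]
ft_force: [-5.8, -3.0, -16.3]
grip_width: 0.0094
gripper_force: 28.6
```

```bash
python3 - <<'E'
from h import *
np.set_printoptions(precision=4,suppress=True)
v=np.load("v.npy")
p=env.get_image("wrist");save(p,"w4")
ps=v[2];Y=np.array([-np.sin(ps),np.cos(ps),0])
o=see(p,["mark","pointer"]);D={k:atz(p,uv,Z[k])@Y for _,k,uv,_ in o};print(D,[ (k,uv) for _,k,uv,_ in o])
c=p["color"][90:230,230:440,::-1];cv2.imwrite("pics/w4c.png",cv2.resize(c,None,fx=3.8,fy=3.8,interpolation=cv2.INTER_CUBIC))
s=env.observe();print(s["position"],s["ft_force"],s["grip_width"])
E
```

```text
{'mark': np.float64(0.5169027660260016), 'pointer': np.float64(0.5100697433188264)} [('mark', array([336.2, 162.6])), ('pointer', array([321. , 165.2]))]
[ 0.6072 -0.0501  0.0924] [  4.5947   3.6807 -24.2462] 0.00964520690344048
```

View pics/w4c.png

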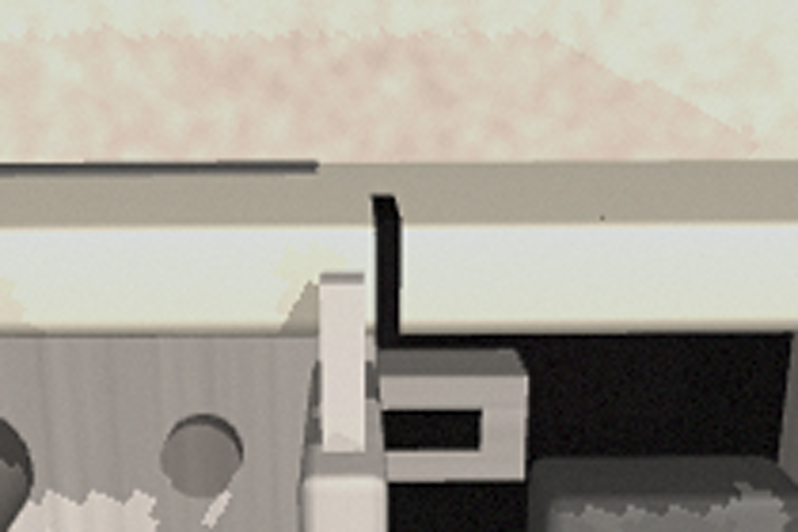

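The crop puts the pointer's centre at column 341 and the mark at 387, at about 8.4 px/mm. That leaves roughly 5.5 mm to go.

>>> move_arm(plan=[[0,0,0,0,0.3,0,-1],[0,0,0,0,0.55,0,-1],[0,0,0,0,0.55,0,-1]])

```text
time_s: 7.55
position: [0.6104, -0.0485, 0.0924]
tool_rot: [[-0.475, 0.88, -0.004], [0.88, 0.475, 0.0], [0.002, -0.003, -1.0]]
ft_force: [-5.2, -1.3, -22.1]
grip_width: 0.0096
gripper_force: 28.1
```

```bash
cat >> h.py <<'E'
def offs(p,n=None,v=None):
    """mark minus pointer along Y, mm, by image columns"""
    v=np.load("v.npy");ps=v[2];Y=np.array([-np.sin(ps),np.cos(ps),0])
    pk=env.tip_of("pointer",p)[0]["pixel"];print("nn",pk,[r["pixel"] for r in env.tip_of("mark",p)[:1]])
    c0,r0=int(pk[0])-40,int(pk[1])-35
    c=p["color"][r0:r0+60,c0:c0+90,::-1]
    if n: cv2.imwrite("pics/"+n+".png",cv2.resize(c,None,fx=7,fy=7,interpolation=cv2.INTER_CUBIC))
    return c0,r0
E
python3 - <<'E'
from h import *
p=env.get_image("wrist");save(p,"w5");print(offs(p,"w5c"))
s=env.observe();print(s["position"],s["ft_force"])
E
```

```text
nn [319.9, 164.4] [[319.4, 162.4]]
(279, 129)
[ 0.6104758  -0.0485324   0.09235457] [ -5.0459091   -1.39252272 -20.91676056]
```

View pics/w5c.png

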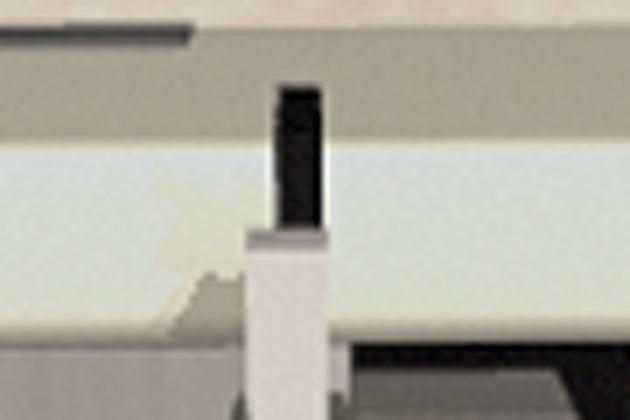

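Pointer centre is at 287 and the mark at 300, at 16 px/mm, so about 0.8 mm short. I'll nudge it, release and rise.

>>> move_arm(plan=[[0,0,0,0,0.09,0,-1],[0,0,0,0,0.09,0,-1],[0,0,0,0,0.09,0,-0.4],[0,0,0,0,0.09,0,-0.2],[0,0,0,0,0.09,-1,-0.2]])

```text
time_s: 8.2
position: [0.6135, -0.0482, 0.1046]
tool_rot: [[-0.475, 0.88, 0.003], [0.88, 0.475, -0.001], [-0.002, 0.002, -1.0]]
ft_force: [0.1, 0.1, 0.1]
grip_width: 0.0345
gripper_force: 0.0
```

>>> move_arm(plan=[[0,0,0,0,0,-3,-0.2],[0,0,0,0,0,-6,-0.2],[0,0,0,2,-1.5,-9,-0.2],[0,0,0,2,-3,-9,-0.2],[0,0,0,2,-3,-9,-0.2]])

```text
time_s: 8.7
position: [0.5767, -0.0448, 0.1961]
tool_rot: [[-0.475, 0.88, 0.005], [0.88, 0.475, -0.002], [-0.004, 0.004, -1.0]]
ft_force: [0.6, -0.3, -1.2]
grip_width: 0.0344
gripper_force: 0.0
```

```bash
python3 - <<'E'
from h import *
np.set_printoptions(precision=4,suppress=True)
v=np.load("v.npy");v[4]=.1
p=env.get_image("wrist");save(p,"w6");q=env.get_image("scene")
ow=see(p,w=1.,cmin=.4); o=ow+see(q,w=.3)
s=fit(o,v); print(s.x, env.observe()["position"],env.observe()["time_s"],env.observe()["grip_width"])
m,f=model(s.x)
for p_,k,uv,w in o: print(k,uv,proj(p_,m[k])[0]-uv)
np.save("v2.npy",s.x)
c=s.x[5]
for r in(.05,.066): print(r,goal(f,s.x[2],.043+r*np.cos(c),s.x[4]-.1-r*np.sin(c),.12,twist=0))
E
```

```text
[ 0.5323 -0.0272 -1.0325  0.2023  0.0992  0.0921] [ 0.5769 -0.0445  0.193 ] 9.5 0.03444108949328908
drawer_face [285.3 146.1] [0.3526 0.5211]
mark [356.5 159.2] [-0.4496 -0.1386]
fence_top [359.6 247.2] [-1.6918 -2.3824]
pointer [354.5 159.4] [0.8586 0.3392]
clamp_pivot [282.6 207.2] [0.5286 0.3842]
hood_lip [255.9 272.2] [4.4849 0.3791]
drawer_face [274.8 206.6] [0.2385 2.2326]
mark [299.5 209. ] [-0.083   0.1936]
fence_top [414.  170.4] [-117.6082   66.0723]
pointer [295.6 209.5] [ 3.4105 -0.6317]
clamp_pivot [270.  220.1] [1.2248 1.6743]
clamp_tip [264.6 251.2] [ 0.1288 -0.8238]
0.05 (array([-0.  , -0.  , -2.48]), array([-5.66, -3.25,  7.3 ]))
0.066 (array([-0.  , -0.  , -2.48]), array([-7.26, -3.32,  7.3 ]))
```

View pics/w6.png

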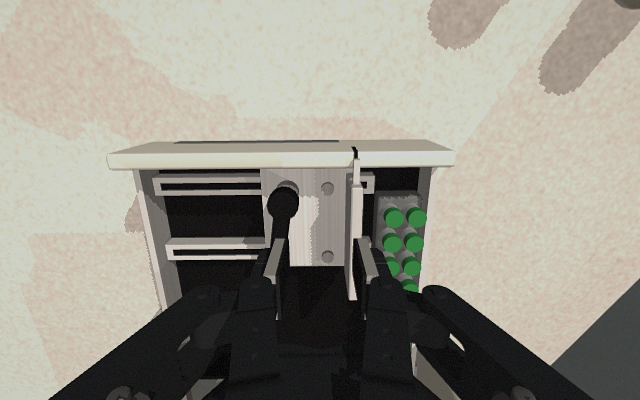

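The pointer sits over the mark at (355,155). The lever runs from the pivot at (283,203) down to (275,235). The panel edge is level in the picture, so the yaw is about -1.074, and I'll fix that for the lever plan.

```bash
python3 - <<'E'
from h import *
np.set_printoptions(precision=4,suppress=True)
v=np.load("v2.npy")
p=env.get_image("wrist")
o=see(p,["mark","pointer","fence_top","clamp_pivot","drawer_face","clamp_tip"],cmin=.4)
ps=-1.074
def r(u):
    m,_=model([u[0],u[1],ps,.2,u[2],v[5]]);return np.concatenate([proj(p,m[k])[0]-uv for _,k,uv,_ in o])
s=least_squares(r,[v[0],v[1],.1],loss="soft_l1");print(s.x,[(k) for _,k,_,_ in o],s.fun)
u=np.array([s.x[0],s.x[1],ps,v[3],s.x[2],v[5]]);np.save("v3.npy",u);m,f=model(u)
print(atz(p,[283,200],.093),m["clamp_pivot"])
R=.055;st=env.observe()
for z in(.15,.097):print(goal(f,ps,.043+R*np.cos(.1),u[4]-.1-R*np.sin(.1),z,5.7))
E
```

```text
[ 0.533  -0.0241  0.0993] ['mark', 'pointer', 'fence_top', 'clamp_pivot', 'drawer_face'] [ 0.9969  1.2044 -0.0579  2.0498 -1.7139  0.0204  2.3225 -2.1269 -1.3333
 -3.654 ]
[ 0.5502 -0.0571  0.093 ] [ 0.553  -0.0622  0.093 ]
(array([0. , 0. , 5.6]), array([-5.89, -3.48,  4.3 ]))
(array([0. , 0. , 5.6]), array([-5.89, -3.48,  9.6 ]))
```

>>> move_arm(plan=[[0,0,2,-2,-1.5,0,-0.2],[0,0,4,-4,-3,1,-0.2],[0,0,5.6,-5.9,-3.5,2.5,-0.2],[0,0,5.6,-5.9,-3.5,4.3,-0.2],[0,0,5.6,-5.9,-3.5,4.3,-0.2]])

```text
time_s: 10.35
position: [0.5733, -0.1133, 0.1471]
tool_rot: [[-0.386, 0.923, -0.005], [0.923, 0.386, 0.002], [0.004, -0.004, -1.0]]
ft_force: [-0.6, 0.1, 0.5]
grip_width: 0.0343
gripper_force: 0.0
```

```bash
python3 - <<'E'
from h import *
np.set_printoptions(precision=4,suppress=True)
p=env.get_image("wrist");save(p,"w7")
u=np.load("v3.npy");m,f=model(u);R=.055
s=env.observe();print(s["position"],s["ft_force"],s["q"])
print(goal(f,u[2],.043+R*np.cos(.1),u[4]-.1-R*np.sin(.1),.097,5.7))
E
```

```text
[ 0.5738 -0.1131  0.1487] [ 0.4678 -0.0713  0.9595] [-22.7387  30.3771  77.5527   0.0086  72.2451 -45.4767]
(array([-0.12, -0.13, -0.03]), array([-0.01,  0.05,  5.17]))
```

View pics/w7.png

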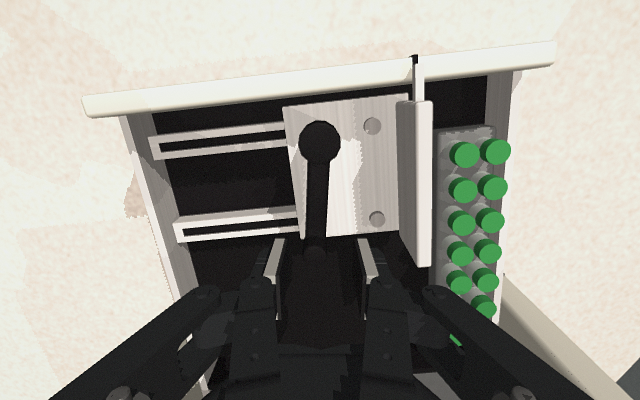

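The lever runs from (319,140) to (314,250), centred and aligned between the pads. I'll descend and close loosely round it.

>>> move_arm(plan=[[0,0,0,0,0,2,-0.2],[0,0,0,0,0,4,-0.2],[0,0,0,0,0,5.2,-0.2],[0,0,0,0,0,5.2,-0.55],[0,0,0,0,0,5.2,-0.55]], squeeze=20)

```text
time_s: 10.9
position: [0.5743, -0.113, 0.0987]
tool_rot: [[-0.387, 0.922, 0.0], [0.922, 0.387, -0.0], [-0.0, 0.0, -1.0]]
ft_force: [-1.2, 0.4, 0.3]
grip_width: 0.0194
gripper_force: 0.5
```

```bash
python3 - <<'E'
from h import *
u=np.load("v3.npy");m,f=model(u);R=.055
s=env.observe();print(s["position"],s["ft_force"],s["grip_width"])
for a in (14,22,31,39,47): 
    c=np.radians(a);print(a,*goal(f,u[2],.043+R*np.cos(c),u[4]-.1-R*np.sin(c),.096,a))
E
```

```text
[ 0.57432233 -0.11297818  0.09867118] [-1.19761038  0.39931554  0.31078723] 0.01939226207064723
14 [0.01 0.02 8.32] [ 0.07 -0.8   0.27]
22 [1.000e-02 2.000e-02 1.632e+01] [ 0.23 -1.55  0.27]
31 [1.000e-02 2.000e-02 2.532e+01] [ 0.54 -2.35  0.27]
39 [1.000e-02 2.000e-02 3.332e+01] [ 0.92 -3.02  0.27]
47 [1.000e-02 1.000e-02 4.132e+01] [ 1.38 -3.63  0.27]
```

>>> move_arm(plan=[[0,0,8.3,0.05,-0.8,0,-0.55],[0,0,16.3,0.2,-1.55,0,-0.55],[0,0,24.7,0.5,-2.3,0,-0.55],[0,0,33,0.9,-3,0,-0.55],[0,0,41.3,1.4,-3.65,0,-0.55]])

```text
time_s: 11.4
position: [0.5357, -0.1148, 0.0995]
tool_rot: [[0.324, 0.946, 0.003], [0.946, -0.324, -0.002], [-0.0, 0.004, -1.0]]
ft_force: [1.2, -0.7, 0.2]
grip_width: 0.0192
gripper_force: 0.7
```

```bash
python3 - <<'E'
from h import *
u=np.load("v3.npy");m,f=model(u);R=.055
s=env.observe();print(s["position"],s["ft_force"],s["grip_width"])
for a in (55,63,71,79,87,91): 
    c=np.radians(a);print(a,*goal(f,u[2],.043+R*np.cos(c),u[4]-.1-R*np.sin(c),.096,a))
E
```

```text
[ 0.5357476  -0.11479624  0.09952112] [ 1.19187295 -0.71678386  0.18709702] 0.019198828349718297
55 [0.22 0.01 7.65] [ 0.09 -0.81  0.35]
63 [ 0.22 -0.   15.65] [ 0.24 -1.56  0.35]
71 [ 2.200e-01 -2.000e-02  2.365e+01] [ 0.5  -2.28  0.34]
79 [ 2.200e-01 -3.000e-02  3.165e+01] [ 0.85 -2.96  0.34]
87 [ 0.22 -0.05 39.65] [ 1.3  -3.59  0.34]
91 [ 0.22 -0.06 43.65] [ 1.56 -3.87  0.34]
```

>>> move_arm(plan=[[0,0,8,0.1,-0.8,0.1,-0.55],[0,0,16,0.25,-1.55,0.2,-0.55],[0,0,24,0.5,-2.3,0.2,-0.55],[0,0,32,0.85,-3,0.2,-0.55],[0,0,38,1.2,-3.45,0.2,-0.55]])

```text
time_s: 11.9
position: [0.5067, -0.0921, 0.0975]
tool_rot: [[0.837, 0.547, 0.003], [0.547, -0.837, -0.002], [0.002, 0.003, -1.0]]
ft_force: [-0.1, -1.6, 0.3]
grip_width: 0.0193
gripper_force: 0.7
```

```bash
python3 - <<'E'
from h import *
u=np.load("v3.npy");m,f=model(u);R=.055
s=env.observe();print(s["position"],s["ft_force"],s["grip_width"],s["gripper_force"])
for a in (90,92,94,96): 
    c=np.radians(a);print(a,*goal(f,u[2],.043+R*np.cos(c),u[4]-.1-R*np.sin(c),.096,a))
E
```

```text
[ 0.50671794 -0.09213753  0.09753681] [-0.07609101 -1.64910422  0.30911974] 0.019296670962830484 0.6875135935842991
90 [ 0.17 -0.1   4.7 ] [ 0.03 -0.43  0.15]
92 [ 0.17 -0.1   6.7 ] [ 0.05 -0.62  0.15]
94 [ 0.17 -0.11  8.7 ] [ 0.07 -0.81  0.15]
96 [ 0.16 -0.11 10.7 ] [ 0.11 -1.    0.15]
```

>>> move_arm(plan=[[0,0,1.5,0,-0.15,0,-0.55],[0,0,3,0,-0.3,0,-0.55],[0,0,4.5,0,-0.45,0,-0.55],[0,0,5,0,-0.55,0,-0.55],[0,0,5,0,-0.65,0,-0.55]])

```text
time_s: 12.4
position: [0.5028, -0.0866, 0.0961]
tool_rot: [[0.879, 0.477, 0.001], [0.477, -0.879, -0.0], [0.0, 0.001, -1.0]]
ft_force: [1.1, -2.2, 0.6]
grip_width: 0.0195
gripper_force: 1.0
```

>>> move_arm(plan=[[0,0,0,0,-0.1,0,-0.55],[0,0,0,0,-0.2,0,-0.55],[0,0,0,0,-0.2,0,-0.55]])

```text
time_s: 12.7
position: [0.5015, -0.0846, 0.096]
tool_rot: [[0.879, 0.477, -0.0], [0.477, -0.879, 0.0], [-0.0, -0.0, -1.0]]
ft_force: [0.8, -0.7, -0.1]
grip_width: 0.0193
gripper_force: 0.5
```

```bash
python3 - <<'E'
from h import *
u=np.load("v3.npy");m,f=model(u)
s=env.observe();print(s["position"],s["ft_force"])
p=env.get_image("wrist");save(p,"w8")
q=env.get_image("scene");save(q,"s8")
for k,uv in [(k,uv) for _,k,uv,_ in see(p)]+[(k,uv) for _,k,uv,_ in see(q)]: print(k,uv)
E
```

```text
[ 0.50149928 -0.08460113  0.09600189] [ 0.75074058 -0.73693199 -0.13535477]
drawer_face [249.7 147.4]
mark [239.   6.]
pointer [233.8   4. ]
clamp_pivot [322.4 160.9]
hood_lip [258.4 272.2]
drawer_face [275.9 204.7]
mark [268.8 220.7]
pointer [295.9 209. ]
clamp_pivot [267.7 222.7]
```

View pics/w8.png

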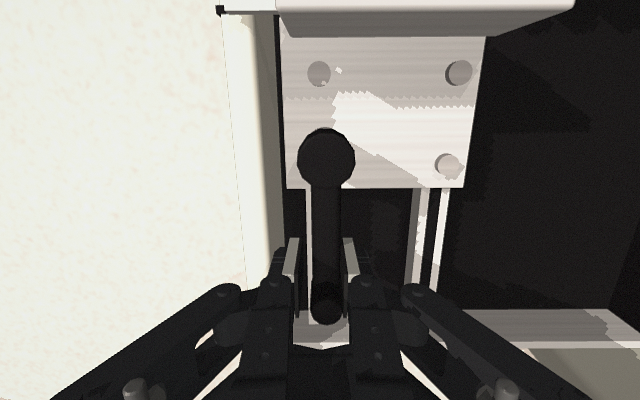

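The lever now lies at column 327, straight up the picture and square to the fence. I'll press a bit further to be sure it has reached the stop.

>>> move_arm(plan=[[0,0,0,0,-0.1,0,-0.55],[0,0,0,0,-0.2,0,-0.55],[0,0,0,0,-0.3,0,-0.55]])

```text
time_s: 13.8
position: [0.5001, -0.0821, 0.096]
tool_rot: [[0.879, 0.477, -0.0], [0.477, -0.879, -0.0], [-0.0, 0.0, -1.0]]
ft_force: [0.3, -1.1, -0.8]
grip_width: 0.0194
gripper_force: 0.8
```

>>> move_arm(plan=[[0,0,0,0,-0.1,0,-0.55],[0,0,0,0,-0.2,0,-0.55]])

```text
time_s: 14.0
position: [0.4991, -0.0803, 0.096]
tool_rot: [[0.879, 0.477, -0.0], [0.477, -0.879, -0.0], [-0.0, -0.0, -1.0]]
ft_force: [-0.7, -1.5, -0.7]
grip_width: 0.019
gripper_force: 0.8
```

```bash
python3 - <<'E'
from h import *
p=env.get_image("wrist");save(p,"w9")
a=cv2.imread("pics/w8.png");b=cv2.imread("pics/w9.png")
s=env.observe();print(s["position"],s["ft_force"])
# scene shift of drawer vs lever, between pictures
def patch(x0,y0,x1,y1):
    t=a[y0:y1,x0:x1];r=cv2.matchTemplate(b[max(0,y0-30):y1+30,x0-50:x1+50],t,cv2.TM_CCOEFF_NORMED);_,m,_,l=cv2.minMaxLoc(r);return m,l[0]-50,l[1]-min(y0,30)
print("screw",patch(430,140,475,185),"screw2",patch(300,50,345,95),"pivot",patch(292,122,362,190),"knob",patch(300,280,355,335))
for n,im in(("8",a),("9",b)):
    for r in(200,225): 
        g=im[r,290:350].mean(1);print(n,r,290+np.where(g<60)[0][[0,-1]])
E
```

```text
[ 0.49899197 -0.08006772  0.09601046] [-0.64856826 -1.28649801 -0.48126999]
screw (0.9946512579917908, 0, 0) screw2 (0.8834202289581299, 0, 0) pivot (0.9971746206283569, 0, 0) knob (0.9921338558197021, 0, 0)
8 200 [290 349]
8 225 [290 349]
9 200 [290 349]
9 225 [290 349]
```

The drawer followed the tool while the lever stayed put in the view, so the clamp is at its stop. I'll ease back to centre, rise, and move out in front of the panel.

>>> move_arm(plan=[[0,0,0,0,0.25,0,-0.55],[0,0,0,0,0.25,-2,-0.55],[0,0,0,0,0.25,-5,-0.55],[0,0,0,0,-2,-9,-0.7],[0,0,0,0,-6,-10,-1]])

```text
time_s: 14.55
position: [0.4724, -0.0285, 0.1994]
tool_rot: [[0.88, 0.474, 0.007], [0.475, -0.88, -0.002], [0.005, 0.005, -1.0]]
ft_force: [0.8, 0.7, 0.2]
grip_width: 0.0006
gripper_force: 0.0
```

```bash
python3 - <<'E'
from h import *
np.set_printoptions(suppress=True,precision=2)
u=np.load("v3.npy");m,f=model(u)
s=env.observe();print(s["position"],s["q"],s["ft_force"])
print(goal(f,u[2],-.1,0,.2,0),goal(f,u[2],-.1,0,.2,45))
E
```

```text
[ 0.47 -0.03  0.2 ] [-17.84  16.75  91.22   0.01  71.63  43.83] [0.76 0.73 0.24]
(array([  0.44,  -0.  , -90.14]), array([ 5.53, -7.51, -0.07])) (array([  0.37,  -0.16, -45.14]), array([ 5.53, -7.51, -0.07]))
```

>>> move_arm(plan=[[0,0,-8.5,1,-3,0,-1],[0,0,-17,2.5,-5.5,0,-1],[0,0,-25.5,4,-7.5,0,-1],[0,0,-34,5.5,-7.5,0,-1],[0,0,-42,5.5,-7.5,0,-1]])

```text
time_s: 15.05
position: [0.4841, 0.0658, 0.1961]
tool_rot: [[0.327, 0.945, 0.001], [0.945, -0.327, 0.0], [0.001, 0.001, -1.0]]
ft_force: [0.4, -0.9, 0.4]
grip_width: -0.0
gripper_force: 0.0
```

>>> move_arm(plan=[[0,0,-8.5,0,0,0,-1],[0,0,-17,0,0,0,-1],[0,0,-25.5,0,0,0,-1],[0,0,-34,0,0,0,-1],[0,0,-42,0,0,0,-1]])

```text
time_s: 15.55
position: [0.4832, 0.0647, 0.196]
tool_rot: [[-0.388, 0.922, -0.0], [0.922, 0.388, 0.0], [0.0, -0.0, -1.0]]
ft_force: [0.0, -0.1, -0.2]
grip_width: 0.0002
gripper_force: 0.0
```

```bash
python3 - <<'E'
from h import *
np.set_printoptions(suppress=True,precision=4)
u=np.load("v3.npy");m,f=model(u)
p=env.get_image("wrist");save(p,"w10")
print(offs(p,"w10c"))
o=see(p,["mark","pointer","fence_top","clamp_pivot","drawer_face","clamp_tip"],cmin=.4)
F=np.array([u[0],u[1],0]);X=np.array([np.cos(u[2]),np.sin(u[2]),0]);Y=np.array([-X[1],X[0],0])
for _,k,uv,_ in o:
    d=atz(p,uv,Z[k])-F;print(k,uv,d@X,d@Y)
s=env.observe();print(s["position"],s["q"])
print(goal(f,u[2],-.1,0,.15,0,40),goal(f,u[2],-.06,0,.058,0,40))
E
```

```text
Traceback (most recent call last):
  File "h.py", line 48, in offs
    pk=env.tip_of("pointer",p)[0]["pixel"];print("nn",pk,[r["pixel"] for r in env.tip_of("mark",p)[:1]])
       ~~~~~~~~~~~~~~~~~~~~~~~^^^
IndexError: list index out of range
```

View pics/w10.png

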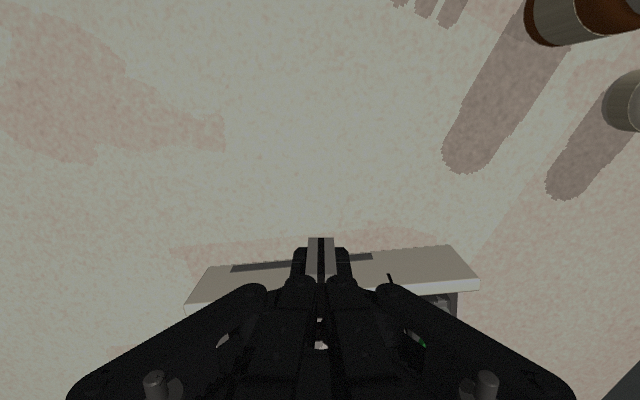

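The view shows the closed fingers in front of the panel, with the mark line at (390,278). My picture views are used up, so from here I'll check numerically. Before closing the drawer I'll look at pointer and mark once more from above.

```bash
python3 - <<'E'
from h import *
np.set_printoptions(suppress=True,precision=2)
u=np.load("v3.npy");m,f=model(u)
print(goal(f,u[2],.03,.06,.196,0))
E
```

```text
(array([ 0.  , -0.02, -5.93]), array([-12.47,   7.48,  -0.  ]))
```

>>> move_arm(plan=[[0,0,-3,-4,2.5,0,-1],[0,0,-5.9,-8,5,0,-1],[0,0,-5.9,-12.5,7.5,0,-1],[0,0,-5.9,-12.5,7.5,0,-1]])

```text
time_s: 16.05
position: [0.6035, -0.0259, 0.1949]
tool_rot: [[-0.468, 0.883, 0.001], [0.883, 0.468, -0.001], [-0.001, 0.001, -1.0]]
ft_force: [-0.4, 0.1, -0.6]
grip_width: 0.0001
gripper_force: 0.0
```

```bash
python3 - <<'E'
from h import *
np.set_printoptions(suppress=True,precision=4,linewidth=200)
u=np.load("v3.npy");m,f=model(u)
p=env.get_image("wrist");save(p,"w11")
o=see(p,["mark","pointer","fence_top","clamp_pivot","drawer_face","clamp_tip"],cmin=.4)
F=np.array([u[0],u[1],0]);X=np.array([np.cos(u[2]),np.sin(u[2]),0]);Y=np.array([-X[1],X[0],0])
for _,k,uv,_ in o:
    d=atz(p,uv,Z[k])-F;print(k,uv,d@X,d@Y)
s=env.observe();print(s["position"])
g=p["color"].mean(2).astype(int);D=dict((k,uv) for _,k,uv,_ in o)
c=int(D["pointer"][0]);r=int(D["pointer"][1])
for y in range(r-22,r+26,2): print(y,g[y,c-14:c+15])
print(c-14)
E
```

```text
mark [317.2 153.2] -0.002290729857841605 0.05935708864808153
pointer [313.4 154. ] -0.002135520645209065 0.056391062110172016
fence_top [316.1 244.2] 0.06935349614696404 0.05774831094806621
clamp_pivot [242.1 201.6] 0.03513973492840651 -0.0018004604619707891
drawer_face [248.2 143. ] -0.005805659201492557 -0.0033796058605496636
clamp_tip [147.3 210. ] 0.03636273943424863 -0.07103119662180321
[ 0.5997 -0.0214  0.1965]
132 [186 188 189 190 189 189 188 188 191 192 191 190 192 190 190 190 195 194 197 193 196 196 196 193 191 191 189 186 184]
134 [196 196 197 192 189 189 191 192 195 192 189 191 190 195 194 195 197 195 193 194 192 196 194 196 191 194 194 193 191]
136 [ 98  97  93  95  93  94  91 135 167 167 166 164 169 158 160 157 158 158 156 159 157 159 159 159 160 157 159 159 160]
138 [122 125 120 123 125 124 119 153 153 150 154 152 151 152 153 152 154 151 154 154 153 153 154 151 151 152 152 153 154]
140 [153 154 154 153 154 154 155 154 155 153 154 154 153 155 155 157 155 154 155 155 152 152 152 153 154 155 155 153 153]
142 [153 152 155 152 155 152 153 153 153 152 152 154 154 158 118  46 
[... 1552 characters left out ...]
0 148 148 148 146 143 187 199 200 201 200 204 163 153 166 113  52  47  48  49  48  61]
170 [142 145 144 146 147 143 148 150 147 148 148 149  95 170 202 201 199 201 206 151  90  81  93  89  88  88  90  89  89]
172 [142 145 145 145 146 141 147 150 150 147 150 129  82 171 202 201 199 199 204 180  90  79  99 135 130 129 131 130 128]
174 [143 144 147 147 146 142 148 151 146 147 152 112 105 183 202 203 199 199 202 191 143 142  94 156 156 157 155 156 156]
176 [144 143 145 146 145 141 148 149 148 148 152 107  82 166 203 201 201 201 203 189 141 139 126 159 163 162 160 162 160]
178 [143 143 147 144 147 142 145 148 147 147 147  90  81 144 201 201 200 188 201 188 143 140 135  27   0   4   0  11   0]
299
```

Along the panel the mark's centre is at 315.2 and the pointer's at 315.4, so they agree to about 0.15 mm. The lever tip is level with its pivot in x, which is 90°. Both are good, so I'll go to the push pose with a 40° tilt.

>>> move_arm(plan=[[0,0,0,4.5,-2,0,-1],[0,0,0,9,-4,0,-1],[0,-8,0,13,-6,0,-1],[0,-16,0,13,-6,0,-1],[0,-24,0,13,-6,0,-1]])

```text
time_s: 16.9
position: [0.4847, 0.0646, 0.1975]
tool_rot: [[-0.433, 0.879, 0.2], [0.801, 0.477, -0.361], [-0.412, 0.004, -0.911]]
ft_force: [-0.0, -0.9, -0.8]
grip_width: -0.0
gripper_force: 0.0
```

>>> move_arm(plan=[[0,-8,0,0,0,0,-1],[0,-16,0,0,0,0,-1],[0,-16,0,0,0,0,-1]])

```text
time_s: 17.2
position: [0.4841, 0.0653, 0.1951]
tool_rot: [[-0.367, 0.878, 0.306], [0.671, 0.478, -0.566], [-0.643, -0.002, -0.765]]
ft_force: [0.6, 0.0, -0.3]
grip_width: -0.0
gripper_force: 0.0
```

```bash
python3 - <<'E'
from h import *
np.set_printoptions(suppress=True,precision=4)
u=np.load("v3.npy");m,f=model(u)
s=env.observe();print(s["position"],s["q"],s["tool_rot"])
for a,z in((-.09,.06),(-.05,.06),(-.03,.06),(.18,.06)):print(goal(f,u[2],a,0,z,0,40))
E
```

```text
[0.4841 0.0653 0.1951] [ 11.1107  19.8359  98.5564 -46.5309  57.8385   6.9619] [[-0.3675  0.8782  0.3062]
 [ 0.6715  0.4783 -0.566 ]
 [-0.6435 -0.0024 -0.7655]]
(array([-0.04,  0.05,  0.17]), array([ 7.78,  0.08, 11.11]))
(array([-0.04,  0.05,  0.17]), array([ 4.72,  0.07, 13.68]))
(array([-0.04,  0.05,  0.17]), array([ 3.19,  0.07, 14.97]))
(array([-0.04,  0.05,  0.17]), array([-12.88,   0.03,  28.48]))
```

>>> move_arm(plan=[[0,0,0,2.6,0,3.7,-1],[0,0,0,5.2,0,7.4,-1],[0,0,0,7.8,0.1,11.1,-1],[0,0,0,6.2,0.1,12.4,-1],[0,0,0,4.7,0.1,13.7,-1]])

```text
time_s: 17.7
position: [0.5114, 0.0175, 0.0598]
tool_rot: [[-0.365, 0.881, 0.302], [0.676, 0.474, -0.565], [-0.64, -0.002, -0.768]]
ft_force: [0.2, -0.2, 0.6]
grip_width: -0.0002
gripper_force: 0.0
```

>>> move_arm(plan=[[0,0,0,-0.3,0,0.26,-1],[0,0,0,-0.6,0,0.5,-1],[0,0,0,-0.9,0,0.76,-1],[0,0,0,-1.15,0,0.96,-1],[0,0,0,-1.4,0,1.17,-1]])

```text
time_s: 18.2
position: [0.52, 0.0024, 0.0611]
tool_rot: [[-0.364, 0.88, 0.306], [0.674, 0.475, -0.565], [-0.643, 0.0, -0.766]]
ft_force: [0.2, -0.1, 0.1]
grip_width: 0.0001
gripper_force: 0.0
```

>>> move_arm(plan=[[0,0,0,-0.15,0,0.13,-1],[0,0,0,-0.38,0,0.32,-1],[0,0,0,-0.69,0,0.58,-1],[0,0,0,-1.07,0,0.9,-1],[0,0,0,-1.53,0,1.29,-1]])

```text
time_s: 18.7
position: [0.5298, -0.0156, 0.0609]
tool_rot: [[-0.364, 0.88, 0.306], [0.674, 0.475, -0.565], [-0.643, 0.0, -0.766]]
ft_force: [-0.1, 1.9, 0.0]
grip_width: 0.0001
gripper_force: 0.9
```

>>> move_arm(plan=[[0,0,0,-0.46,0,0.39,-1],[0,0,0,-0.92,0,0.77,-1],[0,0,0,-1.38,0,1.16,-1],[0,0,0,-1.84,0,1.54,-1],[0,0,0,-2.3,0,1.93,-1]])

```text
time_s: 19.2
position: [0.544, -0.0423, 0.0608]
tool_rot: [[-0.364, 0.88, 0.305], [0.674, 0.475, -0.566], [-0.643, 0.0, -0.766]]
ft_force: [0.9, 2.6, 1.5]
grip_width: -0.0003
gripper_force: 1.0
```

>>> move_arm(plan=[[0,0,0,-0.46,0,0.39,-1],[0,0,0,-0.92,0,0.77,-1],[0,0,0,-1.38,0,1.16,-1],[0,0,0,-1.84,0,1.54,-1],[0,0,0,-2.3,0,1.93,-1]])

```text
time_s: 19.7
position: [0.5582, -0.0687, 0.0608]
tool_rot: [[-0.364, 0.88, 0.305], [0.674, 0.475, -0.566], [-0.643, -0.0, -0.766]]
ft_force: [0.3, 2.4, 0.2]
grip_width: 0.0002
gripper_force: 1.0
```

```bash
python3 - <<'E'
from h import *
np.set_printoptions(suppress=True,precision=4)
u=np.load("v3.npy");m,f=model(u)
X=np.array([np.cos(u[2]),np.sin(u[2]),0])
s=env.observe();a=(np.array(s["position"])-f(0,0,0))@X;print(a,s["position"],s["ft_force"],np.array(s["ft_force"])@X)
q=env.get_image("scene")
for _,k,uv,_ in see(q):
    d=atz(q,uv,Z[k])-f(0,0,0);Y=np.array([-X[1],X[0],0]);print(k,uv,d@X,d@Y)
E
```

```text
0.05122250105042464 [ 0.5582 -0.0687  0.0608] [0.3496 2.4098 0.2378] -1.9518314172014906
hood_lip [255.  273.4] 0.17733974996904567 -0.00531968116336467
drawer_face [271.3 236.4] 0.06980421445208293 -0.001875172541569221
mark [295.  238.3] 0.07574340355970324 0.05624096272038419
fence_top [290.8 267.5] 0.14461658763279356 0.05623329292680003
clamp_pivot [266.6 252.6] 0.11634797538220826 -0.0018202128225272886
clamp_tip [235.  250.3] 0.12129530689748536 -0.06954679483900944
```

>>> move_arm(plan=[[0,0,0,-0.46,0,0.39,-1],[0,0,0,-0.92,0,0.77,-1],[0,0,0,-1.38,0,1.16,-1],[0,0,0,-1.84,0,1.54,-1],[0,0,0,-2.3,0,1.93,-1]])

```text
time_s: 20.6
position: [0.5727, -0.0951, 0.0608]
tool_rot: [[-0.364, 0.88, 0.306], [0.674, 0.475, -0.565], [-0.643, 0.0, -0.766]]
ft_force: [-0.2, 2.3, -1.4]
grip_width: 0.0001
gripper_force: 1.0
```

>>> move_arm(plan=[[0,0,0,-0.46,0,0.39,-1],[0,0,0,-0.92,0,0.77,-1],[0,0,0,-1.38,0,1.16,-1],[0,0,0,-1.84,0,1.54,-1],[0,0,0,-2.3,0,1.93,-1]])

```text
time_s: 21.1
position: [0.5868, -0.1215, 0.0609]
tool_rot: [[-0.364, 0.88, 0.305], [0.674, 0.475, -0.566], [-0.643, 0.0, -0.766]]
ft_force: [-0.6, 2.6, -0.8]
grip_width: -0.0001
gripper_force: 1.0
```

>>> move_arm(plan=[[0,0,0,-0.46,0,0.39,-1],[0,0,0,-0.92,0,0.77,-1],[0,0,0,-1.3,0,1.09,-1],[0,0,0,-1.6,0,1.34,-1],[0,0,0,-1.84,0,1.54,-1]])

```text
time_s: 21.6
position: [0.5981, -0.1425, 0.0609]
tool_rot: [[-0.364, 0.88, 0.305], [0.674, 0.475, -0.566], [-0.643, -0.0, -0.766]]
ft_force: [0.2, 2.9, -0.1]
grip_width: 0.0003
gripper_force: 0.9
```

```bash
cat > st.py <<'E'
from h import *
u=np.load("v3.npy");m,f=model(u)
X=np.array([np.cos(u[2]),np.sin(u[2]),0])
s=env.observe();a=(np.array(s["position"])-f(0,0,0))@X;print(a,s["position"],s["ft_force"],np.array(s["ft_force"])@X,s["q"])
q=env.get_image("scene")
for _,k,uv,_ in see(q):
    d=atz(q,uv,Z[k])-f(0,0,0);Y=np.array([-X[1],X[0],0]);print(k,uv,d@X,d@Y)
E
python3 st.py
```

```text
0.13514126226695775 [ 0.5980661  -0.14252974  0.06090474] [ 0.21013866  2.90107443 -0.07330481] -2.4502205631947294 [-13.73786188  37.20322537  95.6426877  -60.61808736  33.19505981
   6.3626552 ]
fence_top [344.4  90.7] -0.30145541768868156 0.1332880977284239
```

>>> move_arm(plan=[[0,0,0,-0.31,0,0.26,-1],[0,0,0,-0.61,0,0.51,-1],[0,0,0,-0.92,0,0.77,-1],[0,0,0,-1.15,0,0.96,-1],[0,0,0,-1.38,0,1.16,-1]])

```text
time_s: 22.5
position: [0.6067, -0.1583, 0.0608]
tool_rot: [[-0.364, 0.88, 0.305], [0.674, 0.475, -0.566], [-0.643, 0.0, -0.766]]
ft_force: [-0.8, 1.6, -0.6]
grip_width: 0.0
gripper_force: 0.9
```

>>> move_arm(plan=[[0,0,0,-0.15,0,0.13,-1],[0,0,0,-0.31,0,0.26,-1],[0,0,0,-0.46,0,0.39,-1],[0,0,0,-0.61,0,0.51,-1],[0,0,0,-0.77,0,0.64,-1]])

```text
time_s: 23.0
position: [0.6113, -0.1669, 0.0609]
tool_rot: [[-0.364, 0.88, 0.305], [0.674, 0.475, -0.566], [-0.643, 0.0, -0.766]]
ft_force: [0.9, 2.0, -0.9]
grip_width: -0.0002
gripper_force: 0.8
```

>>> move_arm(plan=[[0,0,0,-0.11,0,0.1,-1],[0,0,0,-0.23,0,0.19,-1],[0,0,0,-0.34,0,0.29,-1],[0,0,0,-0.46,0,0.39,-1]])

```text
time_s: 23.4
position: [0.6142, -0.1723, 0.0609]
tool_rot: [[-0.364, 0.88, 0.305], [0.674, 0.475, -0.566], [-0.643, -0.0, -0.766]]
ft_force: [1.0, 1.6, -0.1]
grip_width: 0.0001
gripper_force: 0.8
```

>>> move_arm(plan=[[0,0,0,-0.11,0,0.1,-1],[0,0,0,-0.23,0,0.19,-1],[0,0,0,-0.34,0,0.29,-1]])

```text
time_s: 23.7
position: [0.6161, -0.1757, 0.0608]
tool_rot: [[-0.364, 0.88, 0.305], [0.674, 0.475, -0.565], [-0.642, 0.0, -0.766]]
ft_force: [-3.6, 9.4, 3.9]
grip_width: -0.0002
gripper_force: 4.7
```

>>> move_arm(plan=[[0,0,0,-0.11,0,0.1,-1],[0,0,0,-0.23,0,0.19,-1],[0,0,0,-0.34,0,0.29,-1]])

```text
time_s: 24.0
position: [0.6182, -0.1795, 0.0609]
tool_rot: [[-0.364, 0.88, 0.305], [0.674, 0.475, -0.565], [-0.642, -0.0, -0.766]]
ft_force: [-1.1, 6.0, 3.2]
grip_width: 0.0001
gripper_force: 2.7
```

>>> move_arm(plan=[[0,0,0,-0.08,0,0.06,-1],[0,0,0,-0.15,0,0.13,-1],[0,0,0,-0.23,0,0.19,-1]])

```text
time_s: 24.3
position: [0.6199, -0.1828, 0.0609]
tool_rot: [[-0.364, 0.88, 0.306], [0.674, 0.475, -0.566], [-0.643, 0.0, -0.766]]
ft_force: [0.7, 1.5, -0.4]
grip_width: -0.0001
gripper_force: 0.7
```

>>> move_arm(plan=[[0,0,0,-0.08,0,0.06,-1],[0,0,0,-0.15,0,0.13,-1],[0,0,0,-0.23,0,0.19,-1]])

```text
time_s: 24.6
position: [0.6212, -0.1857, 0.0609]
tool_rot: [[-0.364, 0.88, 0.305], [0.674, 0.475, -0.566], [-0.643, -0.0, -0.766]]
ft_force: [-0.8, 0.7, 0.3]
grip_width: 0.0001
gripper_force: 0.0
```

>>> move_arm(plan=[[0,0,0,-0.08,0,0.06,-1],[0,0,0,-0.15,0,0.13,-1],[0,0,0,-0.23,0,0.19,-1]])

```text
time_s: 24.9
position: [0.6223, -0.1875, 0.0608]
tool_rot: [[-0.364, 0.88, 0.305], [0.674, 0.475, -0.565], [-0.642, -0.0, -0.766]]
ft_force: [-6.6, 9.1, 4.7]
grip_width: -0.0002
gripper_force: 5.3
```

>>> move_arm(plan=[[0,0,0,-0.08,0,0.06,-1],[0,0,0,-0.11,0,0.09,-1],[0,0,0,-0.15,0,0.13,-1]])

```text
time_s: 25.2
position: [0.6224, -0.1877, 0.0607]
tool_rot: [[-0.366, 0.88, 0.305], [0.675, 0.476, -0.564], [-0.641, -0.001, -0.767]]
ft_force: [-12.1, 18.7, 10.1]
grip_width: 0.0005
gripper_force: 11.0
```

The stop is rigid, the force has risen to about 25 N, and the tool has stopped advancing, so the drawer is home. I'll withdraw and check.

>>> move_arm(plan=[[0,0,0,0.8,0,-0.64,-1],[0,0,0,3,0,-2.5,-1],[0,0,0,6,0,-5,-1],[0,0,0,9,0,-7.5,-1],[0,0,0,12,0,-10,-1]])

```text
time_s: 25.7
position: [0.5485, -0.0512, 0.0604]
tool_rot: [[-0.363, 0.88, 0.305], [0.674, 0.475, -0.566], [-0.643, 0.0, -0.766]]
ft_force: [-0.6, 1.1, -0.4]
grip_width: -0.0003
gripper_force: 0.0
```

```bash
python3 st.py; python3 - <<'E'
from h import *
u=np.load("v3.npy");m,f=model(u)
p=env.get_image("wrist");save(p,"w12");X=np.array([np.cos(u[2]),np.sin(u[2]),0])
for _,k,uv,_ in see(p,cmin=.3):
    d=atz(p,uv,Z[k])-f(0,0,0);Y=np.array([-X[1],X[0],0]);print("w",k,uv,d@X,d@Y)
E
```

```text
0.031192440020072126 [ 0.54850992 -0.05115391  0.06038794] [-0.64966081  1.08103253 -0.38601881] -1.2599866888090008 [ -4.06728941  34.80645837 102.55842991 -63.97655782  37.15976841
  18.85212371]
hood_lip [410.8 171.1] -0.06972109802864844 0.28822997447495624
w drawer_face [320.4 316.3] 0.21483617567850438 0.0008917603189641396
w clamp_tip [317.8 317.2] -0.1298181589476867 0.0022461198344602144
```

```bash
python3 - <<'E'
from h import *
np.set_printoptions(linewidth=220)
u=np.load("v3.npy");m,f=model(u)
p=env.get_image("wrist")
print(-np.array(p["R"]).T@np.array(p["t"]))
uv=proj(p,[f(.207,.06,.085),f(.207,.06,.063),f(.207,.065,.085),f(.207,0,.05)]);print(uv)
g=p["color"].mean(2).astype(int);c=int(uv[0][0]);r=int(uv[0][1])
for y in range(r-18,r+28,2): print(y,g[y,c-16:c+17])
E
```

```text
[0.4833189  0.07155365 0.1032519 ]
[[383.1322527  354.99051963]
 [380.61772757 329.39460577]
 [388.46574817 354.99287681]
 [319.25929033 315.20966271]]
336 [10 14 17 11 12 16  8  8 13 13 20 15 11 17  9 20 22 18 29 18 21 13 15 23 19 18 26 18 20 21 18 15 26]
338 [ 6 19 10 10 12 14 12 10 21 10 15 17 13  3 13 21 22 20 23 25 23 24 23 19 22 23 25 17 13 22 17 18 16]
340 [ 7 15 11 22 16  9  7 17 11 12 14 11 15 16 19  8 19 20 24 19 21 16 25 23 19 18 19 20 20 21 18 16 17]
342 [11 13 13 22 17 15 11 15 14 19 15 18 12 13 17 16 18 10 24 21 22 19 22 15 21 19 16 20 16 21 18 16 14]
344 [12 15 16  8 15 14 15 15  8 14 16 16 11 14 17 21 10 17 22 21 22 16 20 16 22 18 16 21 20 20 21 15 15]
346 [11 15 10  7 12 13  8 14 12  9 14 12 12 16  8 14  7  6 17 23 13 20 21 23 21 15 22 18 15 16 13 12  9]
348 [ 9  8  6 20 10 14 16 10  8 15 11 10 20 13 16  8 22  8 10 13 18 11 10 12  8 14 11 10 10 18  8 16 10]
350 [ 6  3  6 13  8 14 13  4 12 12 17  1 11 10 15 11 17  7 12 21  9 10 14  8 16  8 13 10  8 12  8  9 14]
352 [18  9 16 18 10  3 21 16 13 14 15 11 14 12 11 14 11 20 10 14 14 13 16 13  3 18  9 19 14 13  0 12  5]
354
[... 766 characters left out ...]
 10  4 10 12 11 11 15 19 14 12 16 10 12 12 11 13 13 16 17 12 13 12  0]
370 [12 12 12 12 15 14 15 10  6 15 11  9 17 12 11 14 10  7  9 19 11 11 12 18 13 13 12 13 18 15  8  8 10]
372 [12 18 16 17 10 12 12 10  9 18  6  8 11 11  2 15 15  7 14 16 12 17 14 13 11 14  2 11  7 20  9  7 12]
374 [14  8 12 15 13 15  4  9 15  6  3 17 19 11 10  9  4  9 12 18 12  7  2  6  7 16 12 13 13  8  9 18 13]
376 [ 6  5  8  5  6  4  9  8  8 11 12  4  8  8  5 11  6 14  2 13  5  8  6  3  8 14  6 12  0  2 15 12 16]
378 [16 16 11  4  9  4  9  7  7  7  6  9  9 15 11  9  3  8 10  4  5  9  5 13  6 16 10 12  7  8 12 14  8]
380 [ 0  7  1 14 12  3  9  6  5 16  6 15  8  5 11  1 11  5 11  8  6  5  7  5  6 13 14  7  9 10  7  5 15]
```

The gripper blocks that line of sight. Raising the tool 8 cm clears it and also gives a view under the hood.

>>> move_arm(plan=[[0,0,0,-1.7,-2,-2,-1],[0,0,0,-3.4,-4,-4,-1],[0,0,0,-5.1,-4,-6.1,-1],[0,0,0,-5.1,-4,-6.1,-1],[0,0,0,-5.1,-4,-6.1,-1]])

```text
time_s: 27.05
position: [0.5142, -0.0711, 0.1401]
tool_rot: [[-0.363, 0.88, 0.306], [0.674, 0.475, -0.566], [-0.643, 0.001, -0.766]]
ft_force: [-0.2, 0.8, 0.2]
grip_width: -0.0001
gripper_force: 0.0
```

```bash
python3 - <<'E'
from h import *
np.set_printoptions(linewidth=220)
u=np.load("v3.npy");m,f=model(u)
p=env.get_image("wrist");save(p,"w13")
print([(k,uv) for _,k,uv,_ in see(p,cmin=.3)])
uv=proj(p,[f(.207,.06,.085),f(.207,.06,.063),f(.207,.065,.085),f(.207,0,.05),f(.25,-.069,.107)]);print(uv)
g=p["color"].mean(2).astype(int);c=int(uv[0][0]);r=int(uv[0][1])
for y in range(r-20,r+16,1): print(y,g[y,c-16:c+17])
E
```

```text
[('drawer_face', array([356.6, 243.8])), ('mark', array([411.5, 270.6])), ('pointer', array([410. , 272.6])), ('clamp_pivot', array([349.5, 290.6]))]
[[411.6424557  270.93893208]
 [408.4333387  251.5792833 ]
 [416.26648596 270.93416471]
 [354.2029123  240.82748451]
 [294.51234736 300.98030385]]
250 [165 166 165 167 163 166 165 163 164 167 166 170 158 161 158 168 167 167 166 164 166 164 166 166 167 165 165 165 166 166 167 165 166]
251 [165 166 165 165 166 164 168 164 164 166 168 165  40   0   0 167 169 166 164 166 166 166 166 165 166 166 166 163 165 166 168 166 166]
252 [166 165 165 167 166 168 165 168 166 166 166 130  62  12   1 166 168 167 166 165 166 166 165 166 165 165 165 165 167 165 165 165 165]
253 [165 166 165 166 167 165 167 164 166 168 167 176 103  22   5 123 169 167 166 165 164 165 165 168 165 166 164 166 165 166 164 165 166]
254 [165 165 167 168 167 164 166 165 164 165 166 173  98  21   2  87 167 167 166 164 167 166 165 167 167 167 168 165 166 166 164 165 163]
255 [166 166 165 167 165 166 165 166 166 166 164 173 102  22   5  81 170 169 167 167 165 166 166 166 167 165 167 1
[... 3463 characters left out ...]
2  40  41]
281 [ 70  67  69  70  69  70  67  90 101  97  70  68 114 148 149 148 145  68  34  36  42  43  43  37  42  39  41  53  65  52  38  38  40]
282 [ 71  70  73  72  69  71  70  87 100 133  73  95 147 150 145 154  66  34  41  42  40  44  39  39  45  43  38  86 113  78  38  33  42]
283 [ 68  64  71  72  71  70  69  75 121 135 100 146 148 147 145 164  51  30  40  40  41  41  44  46  40  38  35  51  41  29  35  35  38]
284 [ 10  27  52  67  67  70  69  73 121 153 151 149 148 148 148 152  49  36  40  42  43  40  40  44  40  42  41  37  42  41  31  33  39]
285 [  8  11  13  13  26  53  68  65 116 145 150 150 149 149 153 154  55  39  45  41  42  43  37  41  39  42  44  37  39  40  41  38  41]
```

```bash
python3 - <<'E'
from h import *
u=np.load("v3.npy");m,f=model(u)
p=env.get_image("wrist")
for n,a,z in(("edge",0,.085),("top5",.005,.085),("ptr lo",.002,.085),("ptr hi",.002,.09),("ptr7",.007,.09),("ptr20",.02,.09)):
    print(n,proj(p,[f(.207+a,.06,z)])[0]-395)
E
```

```text
edge [  16.91022382 -122.94206589]
top5 [  15.71625851 -121.54894149]
ptr lo [  16.42884228 -122.38038859]
ptr hi [  17.17945267 -117.78768879]
ptr7 [  15.97843754 -116.45838473]
ptr20 [  12.99904264 -113.16070652]
```

```bash
python3 -c "
from rig import env
print(env.observe()['time_s'],env.close_job())"
```

```text
the job is handed in; nothing more can be done
27.5 None
```

The job is handed in at 27.5 s: the pointer read within about 0.3 mm of the mark after closing, the lever was turned to its stop at 90° and not touched again, and the drawer was pushed slowly past its detent to the rigid stop (about 25 N peak), with the other items on the bench left alone.

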